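Lever open the casing press and hold the splined die home

TASK

At the medallion stall, use the flat opener to lever up the black cover of the small casing press, swing the cover right back so it stays open, and lay the opener back down on the table. Then take the splined die by its blue handle out of its wooden stand, turn it until its cross-shaped stem meshes with the cross-shaped bore under the cover, slide it fully home against the spring pad, and finish while still holding the die and pressing it home. Leave the amber jar, the loupe and the medallion box where they are.

Things in the scene. Friction and masses are not known exactly. Their poses are not given: they have to be found in the camera images.
- press: Casing press, fixed grey block. Origin: centre of underside, below the bore axis; x points from the front ledge (robot side) to the hinge at the back, z up. Main block x -55..65, y +-55, top z 60 mm. Ledge in front: x -85..-55, full width, top z 50 mm; the cover's lip overhangs it, leaving a slot z 50..60 mm, 25 mm deep, too low for fingers, right for the opener's blade.
- cover: Black flat cover of the press, 130 mm (x) x 104 mm (y) x 5 mm, about 0.12 kg, lying shut at the start on the press top (z 60..65 mm in the press frame), hiding the bore. Origin on the hinge line at its back edge; when shut its axes match the press and it reaches from x = 0 to x = -130 mm. Its free front edge is the lip.
- cover_angle (a joint): Opening angle of the cover in rad: 0 shut, 1.57 upright, 2.6 swung right back (stop). The lip goes up and then backwards, away from the ledge. The hinge moves freely: below upright the cover falls shut, past upright it falls back to the stop and stays.
- press_hinge (a point): Hinge line of the cover, midpoint; 50 mm behind the bore axis, 63.5 mm above the table; the hinge line runs along the press's y.
- cover_lip (a point): Middle of the cover's front lower edge, 130 mm from the hinge line and 3.5 mm below it when shut.
- sleeve: Fixed brass guide sleeve in the press, diameter 60 mm, 45 mm high, rim flush with the press top (60 mm above the table); origin on the bore axis at its lower end, 15 mm above the table, z up. The bore is a cross: two slots 11 mm wide, 36 mm long along the sleeve's own x and y (repeats every 90 degrees). Its yaw differs from the press's.
- pad: Red round spring pad inside the sleeve, diameter 33 mm; origin at the centre of its top face, 22 mm below the sleeve rim when free. The die's stem pushes it down.
- pad_travel (a joint): How far the pad is pushed down in m: 0 free, 0.010 when the die is fully home with its collar on the sleeve rim. Spring force on the die 3 N at 0, 8 N at 0.010; it lifts the die again if nobody presses.
- die: Splined die, about 0.16 kg, loose, in the stand at first. Origin: centre of the stem's lower end, z up to the handle. Steel stem z 0..32 mm: cross of two bars 33 x 8 mm along x and y (repeats every 90 degrees, 1.5 mm clearance per side in the bore, rounded edges). Brass collar 48 mm diameter, z 32..40. Blue flat handle z 40..82, 50 mm along x, 16 mm thick along y: grip across it.
- die_seat (a point): Centre of the underside of the die's collar, 32 mm above the stem's end; it comes level with the sleeve rim when home.
- stand: Fixed wooden stand, 76 x 76 x 45 mm, with a through hole of 40 mm diameter. Origin: centre of the underside. The die hangs in it with its collar on the top face (stem end 13 mm above the table); lift it straight up at least 35 mm to get it out. It stands to the robot's left or right.
- opener: Flat opener, about 0.07 kg, loose, flat on the table in front of the press. Orange handle x -50..30 mm, 18 mm wide (y), 26 mm high; steel blade 26 mm wide, 3 mm thick, x 25..85 mm, at z 11.5..14.5 mm. Origin on the underside below the grip point; blade points along +x, z up.
- opener_tip (a point): Middle of the blade's front edge, 85 mm ahead of the opener's origin and 13 mm above its underside.
- jar: Bystander: amber glass jar with brass cap, diameter 54 mm, 75 mm high; origin centre of the underside. On the side opposite to the stand.
- loupe: Bystander: dark steel loupe, diameter 44 mm, 38 mm high; origin centre of the underside.
- medallion_box: Bystander: small wooden box with a brass medallion on top, 60 x 45 x 25 mm; origin centre of the underside.
There are look-alikes about, which are no part of the job. Of the things like the opener, leave any that is green; of the rest the smaller one is meant.

How it is judged:
On the way, in this order (a step that is already met when the one before it is completed fails the run):
1. the cover is levered up by the opener (angle over 0.25 rad with the opener touching it) (value of joint cover_angle above 0.25 rad and contact force between opener and cover above 0.05 N), for 0.05 s.
2. the cover is swung right back (over 2.0 rad) (value of joint cover_angle above 2 rad), for 0.2 s.
3. the opener lies on the table, let go (height (world z) of opener below 0.03 m and linear speed of opener below 0.03 m/s and contact force between the fingers and opener below 0.05 N), for 0.2 s.
4. the die's stem has meshed and entered the bore (collar less than 20 mm above the rim) (z of die_seat in the frame of sleeve below 0.065 m and horizontal distance between die and sleeve below 0.005 m), for 0.1 s.
At the end, for the whole second after the job is handed in: Die held by the fingers, upright within 0.12 rad, yaw within 0.2 rad of a slot, on the bore axis within 4 mm, collar within 3 mm of the rim, pad down over 7 mm with over 3 N on it; cover back beyond 2.0 rad; opener still on the table (origin under 30 mm), not held (value of joint pad_travel above 0.007 m and contact force between die and pad above 3 N and z of die_seat in the frame of sleeve below 0.048 m and horizontal distance between die_seat and sleeve below 0.004 m and angle between die's own z axis and vertical below 0.12 rad and (angle between the x axis of die and the x axis of sleeve, either way round below 0.2 rad or angle between the x axis of die and the y axis of sleeve, either way round below 0.2 rad) and contact force between the fingers and die above 2 N and linear speed of each of die, opener below 0.02 m/s and value of joint cover_angle above 2 rad and height (world z) of opener below 0.03 m and contact force between the fingers and opener below 0.05 N); the arm keeps its last pose, push and grip.
It fails at once if the amber jar is shifted by more than 30 mm (distance of jar from where it was at the start of the episode above 0.03 m).
It fails at once if the loupe is shifted by more than 30 mm (distance of loupe from where it was at the start of the episode above 0.03 m).
It fails at once if the medallion box is shifted by more than 30 mm (distance of medallion_box from where it was at the start of the episode above 0.03 m).
It also fails if it takes over 72 s, if anything falls off the work surface, if the arm or the gripper's body presses on something with over 40 N, if the wrist force passes 120 N, or if a joint passes its speed limit or range.

ROBOT

A 6-joint arm with a two-finger parallel gripper is mounted at the origin on the work surface. World frame = base frame: x ahead of the robot, y to its left, z up, the work surface at z = 0. Lengths are in m, angles in rad, forces in N, time in s.
With the tool pointing down it reaches from about 0.4 to 0.925 m from the base axis. Payload 3.4 kg.
Tool frame: the origin (TCP) lies midway between the tips of the shut fingers; the grasp point (between the pads) lies 19 mm behind it (arm.tcp_to_grasp is the distance from the TCP to the grasp point, in m); z points along the fingers, y is the direction in which the jaws open and shut (so a half turn about z gives the same grasp; the last joint's range is limited). The gripper opens to 85 mm and grips with 20 to 120 N. Pads are 22 mm wide; open, the fingers measure 114 mm over their backs; the gripper's body (76 mm by 85 mm) begins 54 mm behind the grasp point. The pads swing forward as they close: fully open they stand 13 mm farther back than shut.
Start: joints at [1.155, 0.307, 1.506, -0, 1.328, -0.073], TCP at [0.193, 0.542, 0.231] pointing down, gripper open.
Joint ranges: [-3.12, 3.12], [-1.05, 2.28], [0.14, 2.33], [-1.42, 4.57], [0.1, 2.73], [-2.68, 2.68]. Speed limits (rad/s): [2.57, 2.57, 3.14, 3.14, 3.14, 3.14].

INTERFACE

Orientations are given as [roll, pitch, yaw] about the fixed x, y, z axes, in that order (R = Rz(yaw) Ry(pitch) Rx(roll)).
In Python, from plant import arm gives the robot as it stands.
- The arm moves only by the shell command python3 -m handwheel 'ROWS' [FORCE]. ROWS is JSON, a list of rows, each a list of 5 numbers: the gripper's target within -1 to 1 (shut at 1, half-way at 0, fully open at -1), then the shift along the world's x, y, z in cm, then the turn about the world's z in degrees. In form: [[fingers, x, y, z, roll], ...]. A call has 1 to 20 rows; each row shifts and turns the commanded pose from where the row before left it; what a row does not reach is not made up. A row lasts 1/12 s, in which the tool goes at most 41.7 mm and 7.16 degrees, less where a joint would pass 70% of its speed; a pose out of reach is approached as far as the arm can. A call is refused whole if a number of a shift passes 4.17 or a number of a turn 7.16, either way. A call with a gripper value outside its range is refused whole. The fingers move at their own pace and stop on an object; FORCE is the grip in N (left out, the last holds). Time passes only in rows, so rows that do not move let the fingers close. It gives the time, the measured TCP pose, the force and the opening at its end, in the units of the state.
- arm.state(): the state, without advancing time (a new reading comes with each control period).
- arm.capture(name): name is "side" or "top" or "wrist"; returns a dict with "image" (384x512x3 uint8, blue, green, red), "camera_matrix" (3x3 intrinsics, pixels), "T" (4x4, takes a point from camera to world coordinates). Camera axes: x right, y down, z forward; pixel columns grow to the right and rows downward; lengths in m; the calibration is good to about 2 mm. A picture is of the moment at which its call begins. There is no depth.
- arm.hand_in(): hands the job in, once; it reports no verdict.
The state is a dict: "t": time; "qpos": joint angles; "dq": joint speeds; "joint_efforts": joint torques, N m; "ee_pos": TCP position; "ee_rot": TCP orientation; "contact_force": force on the tool from outside, world axes, zero at the start; "wrist_torque": the same for the moment, N m; "opening": opening from 0.0 (shut) to 1.0 (fully open).
Only numpy, scipy, OpenCV 4.12 (cv2) and the standard library are available. Lean on these libraries where they do the work, as an engineer would, in place of code of your own. Each camera call takes 0.05 s, during which the arm holds its last target.

## Working session

There is one attempt and no reset: what is moved stays moved. The work goes in short steps, Python scripts to look and compute and a shell command to move; the robot and the scene stay as the last step left them, time stands still between calls to the robot, and variables do not carry over. Pictures are saved under pics/ and viewed, and the job is handed in when it is done.

```bash
ls; mkdir -p pics; python3 - <<'E'
from plant import arm
import cv2,json
print(arm.state())
for n in ("side","top","wrist"):
    c=arm.capture(n); cv2.imwrite(f"pics/{n}0.png",c["image"]); print(n,c["camera_matrix"],c["T"])
E
```

```text
pics
{'t': 0.0, 'qpos': array([ 1.15450535e+00,  3.07534801e-01,  1.50770457e+00,  3.77301147e-05,
        1.32838063e+00, -7.35142407e-02]), 'dq': array([-0.00058167,  0.00061734, -0.00056612,  0.00138548,  0.00143249,
       -0.00111422]), 'joint_efforts': array([ 2.33498431e-03, -4.57548773e+01, -2.51914930e+01,  1.58041726e-04,
        1.33093831e-02,  2.49198465e-06]), 'ee_pos': array([0.19298979, 0.54089216, 0.23039115]), 'ee_rot': array([-3.13957347e+00, -1.85414391e-04,  2.79880663e+00]), 'contact_force': array([-0.60052921, -0.55141774, -0.25767555]), 'wrist_torque': array([ 0.00235949,  0.00867411, -0.021359  ]), 'opening': 1.0003740980338882}
side [[354.67594566   0.         259.33183868]
 [  0.         354.67594566 190.16306196]
 [  0.           0.           1.        ]] [[ 0.99433514 -0.07656957  0.07372061  0.4685824 ]
 [-0.10389787 -0.55385075  0.82610809 -0.60128839]
 [-0.02242452 -0.82908772 -0.55866868  0.45108512]
 [ 0.          0.          0.          1.        ]]
top [[486.17692833   0.         251.2586506 ]
 [  0.         486.17692833 194.64156824]
 [  0.           0.           1.        ]] [[-2.92480729e-02 -9.89141597e-01  1.44025872e-01  3.81840511e-01]
 [-9.99294310e-01  3.23320764e-02  1.91185715e-02 -7.15579211e-04]
 [-2.35676299e-02 -1.43365053e-01 -9.89389220e-01  1.06208361e+00]
 [ 0.00000000e+00  0.00000000e+00  0.00000000e+00  1.00000000e+00]]
wrist [[265.5165926    0.         257.1929125 ]
 [  0.         265.5165926  189.40816069]
 [  0.           0.           1.        ]] [[ 0.33590899  0.89649738  0.28889028  0.11963784]
 [ 0.94189231 -0.31906493 -0.10505449  0.56774049]
 [-0.00200632  0.30739228 -0.95158077  0.37373689]
 [ 0.          0.          0.          1.        ]]
```

View pics/top0.png

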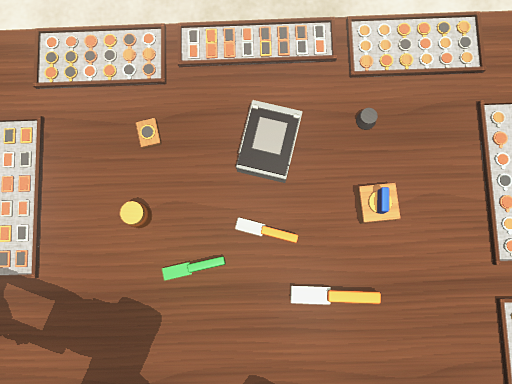

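View pics/side0.png

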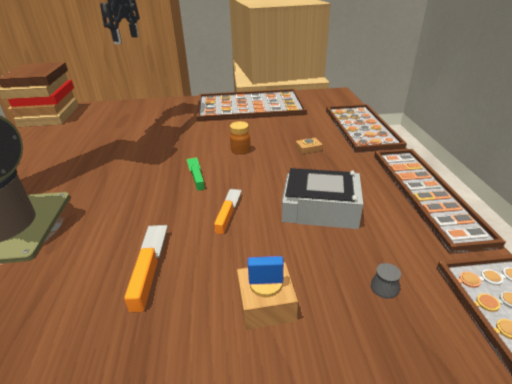

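The candidates for the opener in the top view are green (195,268), the larger orange one (335,296) and the smaller orange one (267,231). The smaller orange one fits: it isn't green, and its handle is about 35 px ≈ 78 mm. I'll confirm it in a crop and measure.

```bash
cat > h.py <<'E'
import numpy as np,cv2
from plant import arm
def ray(c,p):
    K=c["camera_matrix"];T=c["T"]
    d=np.linalg.inv(K)@np.array([p[0],p[1],1.]);return T[:3,3],T[:3,:3]@d
def onz(c,p,z):
    o,d=ray(c,p);return o+d*(z-o[2])/d[2]
def proj(c,P):
    T=c["T"];q=T[:3,:3].T@(np.array(P)-T[:3,3]);q=c["camera_matrix"]@q;return q[:2]/q[2]
def tri(c1,p1,c2,p2):
    o1,d1=ray(c1,p1);o2,d2=ray(c2,p2)
    A=np.stack([d1,-d2],1);s=np.linalg.lstsq(A,o2-o1,rcond=None)[0]
    a=o1+s[0]*d1;b=o2+s[1]*d2;return (a+b)/2,np.linalg.norm(a-b)
def blobs(m,amin=30):
    n,l,s,ce=cv2.connectedComponentsWithStats(m.astype(np.uint8))
    return [(ce[i],s[i],l==i) for i in range(1,n) if s[i,4]>=amin]
E
python3 - <<'E'
from h import *
c=arm.capture("top");im=c["image"];s=arm.capture("side")
cv2.imwrite("pics/crop1.png",cv2.resize(im[80:320,110:430],None,fx=2.4,fy=2.4,interpolation=cv2.INTER_CUBIC))
hsv=cv2.cvtColor(im,cv2.COLOR_BGR2HSV)
H,S,V=cv2.split(hsv)
def show(name,m,z,amin=30):
    for ce,st,l in blobs(m,amin):
        pts=np.argwhere(l)[:,::-1].astype(np.float32)
        r=cv2.minAreaRect(pts); b=cv2.boxPoints(r)
        W=np.array([onz(c,p,z)[:2] for p in b])
        print(name,ce.round(1),st[4],"c",onz(c,ce,z)[:2].round(4),"corners",W.round(4).tolist())
roi=np.zeros_like(H);roi[90:320,110:430]=1
show("orange",(roi>0)&(H>10)&(H<25)&(S>190)&(V>180),0.026)
show("white",(roi>0)&(S<40)&(V>190),0.0145)
show("blue",(roi>0)&(H>100)&(H<130)&(S>120),0.127)
show("black",(roi>0)&(V<80)&(S<90),0.065,100)
E
```

```text
white [279.5 113.8] 385 c [ 0.7143 -0.0487] corners [[0.6299, 0.0423], [0.7507, 0.0106], [0.7189, -0.0994], [0.5993, -0.0661]]
white [269.4 135.3] 888 c [ 0.6658 -0.0246] corners [[0.6395, 0.0151], [0.7098, -0.0043], [0.6921, -0.0639], [0.6222, -0.044]]
white [261.4 171.4] 138 c [ 0.5851 -0.0043] corners [[0.5953, 0.0504], [0.6026, 0.0486], [0.5751, -0.0581], [0.5679, -0.0563]]
white [249. 226.] 311 c [0.4662 0.0264] corners [[0.4617, 0.0567], [0.4867, 0.0495], [0.4701, -0.0063], [0.4453, 0.0011]]
white [308.9 294.6] 631 c [ 0.3174 -0.0958] corners [[0.3363, -0.0588], [0.3341, -0.1389], [0.299, -0.1371], [0.3011, -0.0574]]
blue [384.4 199.8] 197 c [ 0.4995 -0.239 ] corners [[0.5229, -0.2283], [0.5223, -0.2475], [0.4757, -0.2443], [0.4763, -0.2252]]
black [361.9 122.7] 113 c [ 0.6724 -0.219 ] corners [[0.6751, -0.1986], [0.6968, -0.2153], [0.6718, -0.2459], [0.6502, -0.2292]]
```

View pics/crop1.png

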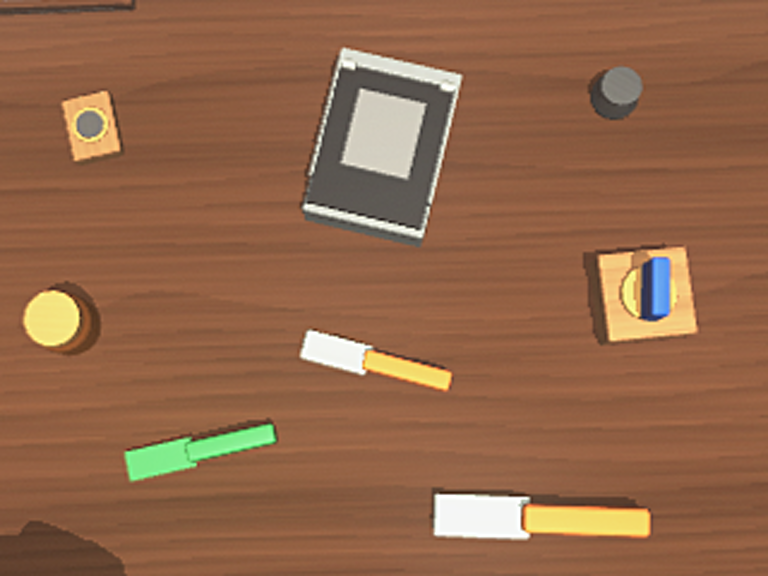

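```bash
python3 - <<'E'
from h import *
c=arm.capture("top");im=c["image"];s=arm.capture("side")
H,S,V=cv2.split(cv2.cvtColor(im,cv2.COLOR_BGR2HSV))
print([ (H[p],S[p],V[p]) for p in [(235,280),(150,260),(169,262),(202,395),(178,250)]])
roi=np.zeros_like(H);roi[90:320,110:430]=1
m=(roi>0)&(H>14)&(H<28)&(S>130)&(V>200)
for ce,st,l in blobs(m,40):
    r=cv2.minAreaRect(np.argwhere(l)[:,::-1].astype(np.float32));b=cv2.boxPoints(r)
    W=np.array([onz(c,p,.026)[:2] for p in b]);print("or",ce.round(1),st[4],onz(c,ce,.026)[:2].round(4),W.round(4).tolist())
# front ledge
m=(roi>0)&(S<60)&(V>170)
for ce,st,l in blobs(m,60):
    hull=cv2.convexHull(np.argwhere(l)[:,::-1].astype(np.int32))
    ap=cv2.approxPolyDP(hull,3,True)[:,0]
    r=cv2.minAreaRect(np.argwhere(l)[:,::-1].astype(np.float32))
    print("wh",ce.round(1),st[4],ap.tolist(),cv2.boxPoints(r).round(1).tolist())
a=cv2.resize(im[90:190,225:315],None,fx=6,fy=6,interpolation=cv2.INTER_CUBIC);cv2.imwrite("pics/press.png",a)
a=cv2.resize(s["image"][160:240,270:380],None,fx=7,fy=7,interpolation=cv2.INTER_CUBIC);cv2.imwrite("pics/press_s.png",a)
a=cv2.resize(im[175:230,345:410],None,fx=9,fy=9,interpolation=cv2.INTER_CUBIC);cv2.imwrite("pics/stand.png",a)
E
```

```text
[(np.uint8(25), np.uint8(141), np.uint8(244)), (np.uint8(19), np.uint8(26), np.uint8(109)), (np.uint8(13), np.uint8(30), np.uint8(77)), (np.uint8(20), np.uint8(121), np.uint8(245)), (np.uint8(11), np.uint8(137), np.uint8(147))]
or [146.6 131.9] 263 [0.6801 0.246 ] [[0.7038, 0.2708], [0.7116, 0.2302], [0.6562, 0.2184], [0.6485, 0.2586]]
or [375.2 201.4] 50 [ 0.5093 -0.2451] [[0.5298, -0.2438], [0.5296, -0.2481], [0.4845, -0.2451], [0.4846, -0.2408]]
or [279.1 233.7] 274 [ 0.4467 -0.0374] [[0.4503, 0.0021], [0.4655, -0.0025], [0.4431, -0.077], [0.428, -0.0723]]
or [354.4 296.6] 534 [ 0.3114 -0.189 ] [[0.3036, -0.1351], [0.3253, -0.137], [0.3188, -0.2428], [0.2971, -0.2406]]
wh [275.2 115.6] 461 [[301, 111], [289, 164], [239, 152], [253, 100]] [[238.5, 151.89999389648438], [251.3000030517578, 98.5999984741211], [302.20001220703125, 110.80000305175781], [289.3999938964844, 164.10000610351562]]
wh [269.5 135.3] 906 [[286, 123], [279, 153], [252, 147], [260, 117]] [[251.89999389648438, 147.5], [259.29998779296875, 116.30000305175781], [287.0, 122.9000015258789], [279.6000061035156, 154.10000610351562]]
wh [263.  171.3] 166 [[288, 169], [283, 178], [236, 166]] [[235.8000030517578, 177.0], [236.0, 164.89999389648438], [288.1000061035156, 166.0], [287.79998779296875, 178.10000610351562]]
wh [248.8 226.1] 327 [[264, 224], [261, 235], [235, 228], [239, 217]] [[234.3000030517578, 228.5], [237.60000610351562, 216.60000610351562], [264.0, 223.8000030517578], [260.79998779296875, 235.8000030517578]]
wh [309.1 294.8] 659 [[330, 303], [292, 303], [291, 286], [330, 287]] [[291.0, 286.0], [330.0, 286.0], [330.0, 304.0], [291.0, 304.0]]
```

View pics/press.png

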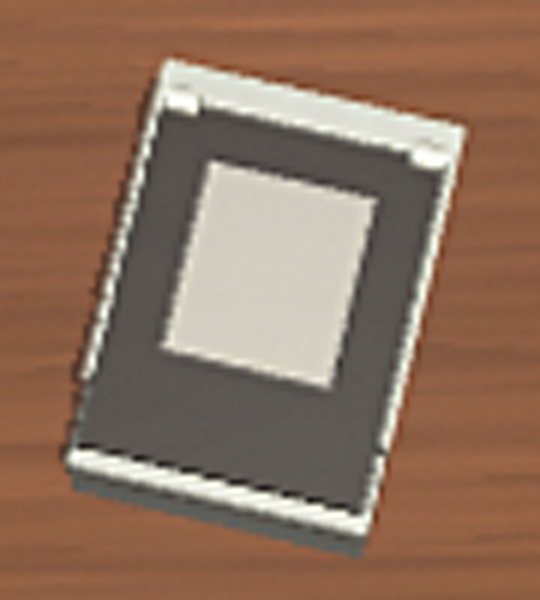

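View pics/press_s.png

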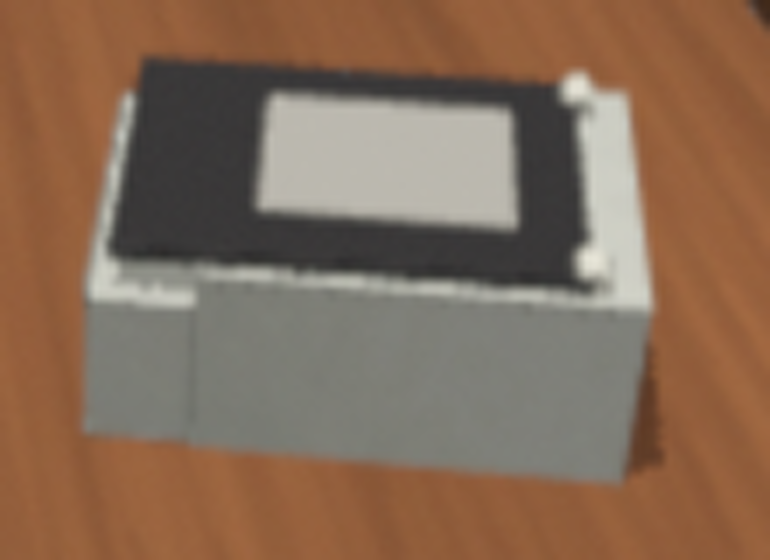

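View pics/stand.png

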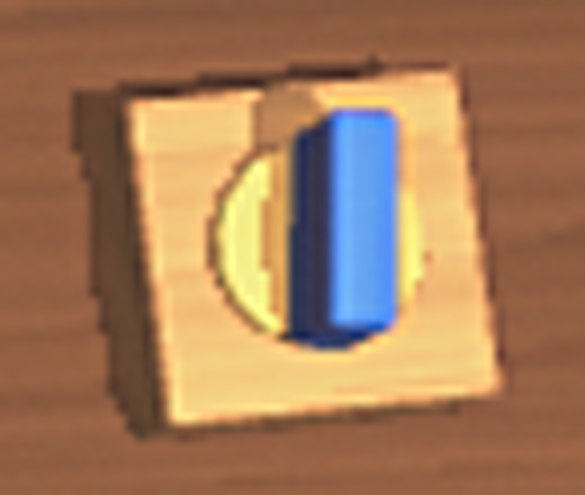

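```bash
python3 - <<'E'
from h import *
c=arm.capture("top")
def cr(u,f,o): return (np.array(u)+.5)/f-.5+np.array(o)
P={}
B=[onz(c,cr(u,6,(225,90)),.06)[:2] for u in [(166,60),(466,128)]]
F=[onz(c,cr(u,6,(225,90)),.05)[:2] for u in [(68,462),(362,532)]]
print("B",B,"F",F, "widths",np.linalg.norm(B[0]-B[1]),np.linalg.norm(F[0]-F[1]))
b=(B[0]+B[1])/2;f=(F[0]+F[1])/2;L=np.linalg.norm(b-f);x=(b-f)/L
print("len",L,"yaw",np.degrees(np.arctan2(x[1],x[0])), [np.degrees(np.arctan2(*(q[0]-q[1])[::-1]))-90 for q in (B,F)])
print("bore",f+x*(85+ (L*1000-150)/2)/1000, "lip",f+x*.005)
h=[onz(c,cr(u,9,(345,175)),.095)[:2] for u in [(332,110),(398,112),(397,328),(330,325)]]
h=np.array(h);print("die",h.mean(0),h, "yaw",np.degrees(np.arctan2(*((h[0]+h[1]-h[2]-h[3]))[::-1])))
st=np.array([onz(c,cr(u,9,(345,175)),.045)[:2] for u in [(128,95),(458,68),(502,388),(172,425)]]);print("stand",st.mean(0),st)
# opener
w=np.array([onz(c,p,.0145)[:2] for p in [(264,224),(261,235),(235,228),(239,217)]])
print("blade c",w.mean(0))
bl=onz(c,(248.8,226.1),.0145)[:2];hd=onz(c,(279.1,233.7),.026)[:2]
d=bl-hd;print(hd,bl,np.linalg.norm(d),np.degrees(np.arctan2(d[1],d[0])))
for z,u in [(.075,(0,0))]: pass
E
```

```text
B [array([0.73347959, 0.01049896]), array([ 0.70437643, -0.0952673 ])] F [array([0.59040985, 0.04964925]), array([ 0.56179522, -0.05321143])] widths 0.10969728917653333 0.10676665212960045
len 0.14848477019883943 yaw -15.869633667642542 [np.float64(-15.385029971059623), np.float64(-15.545940875904463)]
bore [ 0.65713413 -0.02481712] lip [ 0.58091196 -0.00314834]
die [ 0.50548208 -0.24857447] [[ 0.53000464 -0.24311408]
 [ 0.5290726  -0.25766479]
 [ 0.48085855 -0.25408644]
 [ 0.48199251 -0.23943255]] yaw -4.314561482966967
stand [ 0.50643634 -0.24955275] [[ 0.5427906  -0.20839147]
 [ 0.5466394  -0.2856267 ]
 [ 0.47125539 -0.29037123]
 [ 0.46505997 -0.21382162]]
blade c [0.46613231 0.02482123]
[ 0.44684835 -0.03742346] [0.46594822 0.0268384 ] 0.06704022146485392 73.44703286114772
```

```bash
python3 -m handwheel '[[-1,2.4,-3.2,0,-5],[-1,2.4,-3.2,0,-5],[-1,2.4,-3.2,0,-5],[-1,2.4,-3.2,0,-5],[-1,2.4,-3.2,0,-5],[-1,2.4,-3.2,0,-5],[-1,2.4,-3.2,0,-5],[-1,2.4,-3.2,0,-5],[-1,0.7,-3.4,0,-5],[-1,0.7,-3.4,0,-5],[-1,0.7,-3.4,0,-5],[-1,0.7,-3.4,-1,-5],[-1,0.7,-3.4,-1,-5],[-1,0.7,-3.4,-2,-5],[-1,0.7,-3.4,-2,-5],[-1,0.7,-3.4,-2,-6],[-1,0.7,-3.4,-2,-6],[-1,0,0,0,0],[-1,0,0,0,0]]' 80
python3 -c "
from h import *
s=arm.state();print(s['ee_pos'],np.degrees(s['ee_rot']),s['t'])
cv2.imwrite('pics/w1.png',arm.capture('wrist')['image'])"
```

```text
t: 1.98
ee_pos: [0.4478, -0.022, 0.1303]
ee_rot: [-3.139, 0.0, 1.277]
contact_force: [0.6, 0.5, -0.3]
opening: 1.003
[ 0.44780112 -0.02198168  0.13033778] [-1.79849821e+02  1.34892516e-02  7.31583572e+01] 1.9833
```

View pics/w1.png

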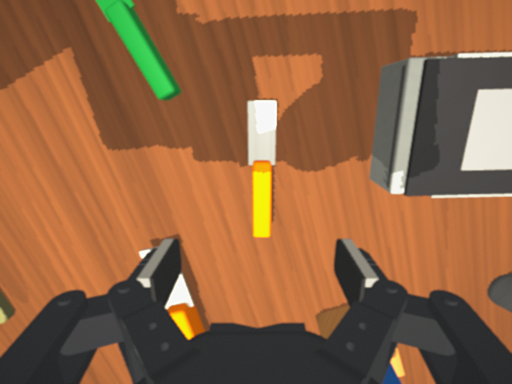

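The wrist view shows the small opener lined up between the jaws: handle from (262,163) to (262,237), blade tip at about (262,100). I'll check this against the top-view estimate.

```bash
python3 - <<'E'
from h import *
c=arm.capture("wrist");im=c["image"]
H,S,V=cv2.split(cv2.cvtColor(im,cv2.COLOR_BGR2HSV))
m=(H>14)&(H<33)&(S>200)&(V>180)
for ce,st,l in blobs(m,200):
    print(ce,st); 
    if abs(ce[0]-262)<10:
        b=cv2.boxPoints(cv2.minAreaRect(np.argwhere(l)[:,::-1].astype(np.float32)))
        print(b,[onz(c,p,.026)[:2].round(4) for p in b])
u=np.array([np.cos(np.radians(73.4)),np.sin(np.radians(73.4))]);o=np.array([.4497,-.0278])
for k,z in((-.05,.026),(.03,.026),(.085,.0145)): print(k,proj(c,[*(o+k*u),z]))
print([onz(c,p,.0145)[:2].round(4) for p in [(249,100),(276,100)]])
E
```

```text
[261.3565664  199.76008804] [ 252  163   20   75 1363]
[[252. 163.]
 [271. 163.]
 [271. 237.]
 [252. 237.]] [array([0.4511, 0.0046]), array([ 0.4684, -0.0006]), array([ 0.447 , -0.0762]), array([ 0.4281, -0.0705])]
[182.28660436 323.26479751] [170 311  23  29 321]
-0.05 [260.16867512 239.4429985 ]
0.03 [260.30226817 164.47549559]
0.085 [260.28022158 103.89199619]
[array([0.4649, 0.06  ]), array([0.4889, 0.0528])]
```

```bash
python3 -m handwheel '[[-1,0.3,-0.4,-3,0.3],[-1,0,0,-3,0],[-1,0,0,-3,0],[-1,0,0,-2,0],[-1,0,0,-1,0],[-1,0,0,-0.5,0],[-1,0,0,0,0],[-1,0,0,0,0]]' 80
python3 -c "
from h import *
s=arm.state();print(s['ee_pos'],np.degrees(s['ee_rot']),s['t'],s['contact_force'])"
```

```text
t: 2.75
ee_pos: [0.4521, -0.0236, 0.0071]
ee_rot: [3.14, -0.0, 1.288]
contact_force: [0.7, -0.5, 0.6]
opening: 1.003
[ 0.45207881 -0.023576    0.00709572] [ 1.79916666e+02 -1.79287775e-02  7.37762771e+01] 2.75 [ 0.65727351 -0.53696407  0.61700782]
```

```bash
python3 -m handwheel '[[-1,0,-0.2,-0.3,0],[1,0,0,0,0],[1,0,0,0,0],[1,0,0,0,0],[1,0,0,0,0],[1,0,0,0,0],[1,0,0,0,0],[1,0,0,0,0],[1,0,0,0,0]]' 80
python3 -m handwheel '[[1,0,0,1,0],[1,0,0,2,0],[1,0,0,2,0],[1,0,0,2,0],[1,0,0,1.0,0],[1,0,0,0,0],[1,0,0,0,0]]'
python3 -c "
from h import *
s=arm.state();print(s['ee_pos'],np.degrees(s['ee_rot']),s['t'],s['contact_force'])
for n in ('side','wrist'): cv2.imwrite('pics/g1%s.png'%n,arm.capture(n)['image'])"
```

```text
t: 3.5
ee_pos: [0.4514, -0.0266, 0.0037]
ee_rot: [3.141, -0.0, 1.285]
contact_force: [0.0, -0.5, 6.0]
opening: 0.194
t: 4.08
ee_pos: [0.4516, -0.0265, 0.0836]
ee_rot: [3.14, -0.0, 1.285]
contact_force: [-0.4, -0.2, -0.8]
opening: 0.19
[ 0.45156197 -0.02653161  0.08362324] [ 1.79921072e+02 -1.17630083e-02  7.36524002e+01] 4.0833 [-0.36325967 -0.16847123 -0.82100281]
```

View pics/g1side.png

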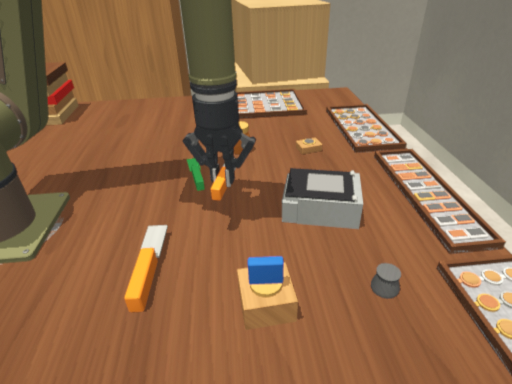

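View pics/g1wrist.png

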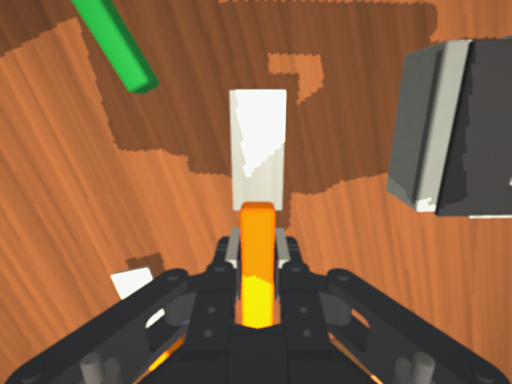

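```bash
python3 - <<'E'
from h import *
c=arm.capture("wrist");s=arm.state()
for z in (.088,.092,.094,.098):
    a,b=[onz(c,p,z) for p in ((230.5,90),(286.5,90))]
    m=(a+b)/2; q=onz(c,(259,205),z)
    print(z,np.linalg.norm(a-b),m,np.degrees(np.arctan2(*(m-q)[:2][::-1])),np.degrees(np.arctan2(*(b-a)[:2][::-1]))+90)
    d=(m-s['ee_pos'])[:2];y=s['ee_rot'][2];print("  along",d@[np.cos(y),np.sin(y)],"lat",d@[-np.sin(y),np.cos(y)])
E
```

```text
0.088 0.027245291613319005 [0.47570613 0.05512041 0.088     ] 74.02155824135883 73.66442168380215
  along 0.08529649418976769 lat -0.0014397543997150394
0.092 0.026454394636723576 [0.47564166 0.05494884 0.092     ] 74.02155824135883 73.6644216838021
  along 0.08511372152928694 lat -0.0014261729597660484
0.094 0.02605894614842588 [0.47560943 0.05486306 0.094     ] 74.02155824135878 73.66442168380212
  along 0.08502233519904658 lat -0.0014193822397915805
0.098 0.0252680491718305 [0.47554497 0.05469149 0.098     ] 74.02155824135883 73.66442168380215
  along 0.08483956253856582 lat -0.0014058007998425301
```

```bash
python3 -m handwheel '[[1,0.2,0.4,0,-6.9],[1,0.2,0.4,0,-6.9],[1,0.2,0.4,0,-6.9],[1,0.2,0.4,0,-6.9],[1,0.2,0.4,0,-6.9],[1,0.2,0.4,0,-6.9],[1,0.2,0.4,0,-6.9],[1,0.2,0.4,0,-6.9],[1,0.2,0.4,0,-6.9],[1,0.2,0.4,0,-6.9],[1,0.2,0.4,0,-6.9],[1,0.2,0.4,0,-6.9],[1,0.2,0.4,0,-6.5],[1,0,0,-1,0],[1,0,0,-1,0],[1,0,0,-1,0],[1,0,0,-0.7,0],[1,0,0,0,0],[1,0,0,0,0],[1,0,0,0,0]]'
python3 - <<'E'
from h import *
s=arm.state();print(s['ee_pos'],np.degrees(s['ee_rot']),s['t'],s['contact_force'])
for n in ('side','wrist','top'):
    c=arm.capture(n);cv2.imwrite('pics/p1%s.png'%n,c['image'])
    if n=='side': cv2.imwrite('pics/p1sz.png',cv2.resize(c['image'][140:240,190:350],None,fx=5,fy=5,interpolation=cv2.INTER_CUBIC))
E
```

```text
t: 5.9
ee_pos: [0.4774, 0.0255, 0.0462]
ee_rot: [3.141, 0.0, -0.273]
contact_force: [0.5, -0.0, -0.2]
opening: 0.192
[0.47735272 0.02550594 0.04618502] [ 1.79994484e+02  1.96587865e-02 -1.56431985e+01] 5.9 [ 0.4941973  -0.01273465 -0.22471984]
```

View pics/p1sz.png

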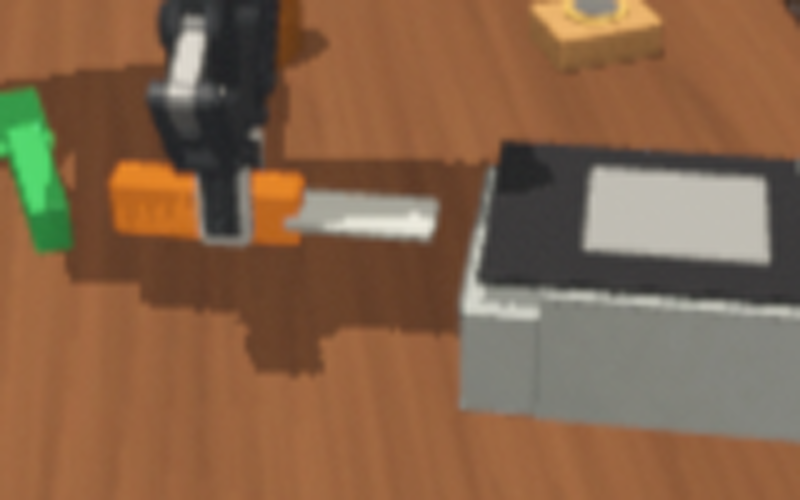

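View pics/p1wrist.png

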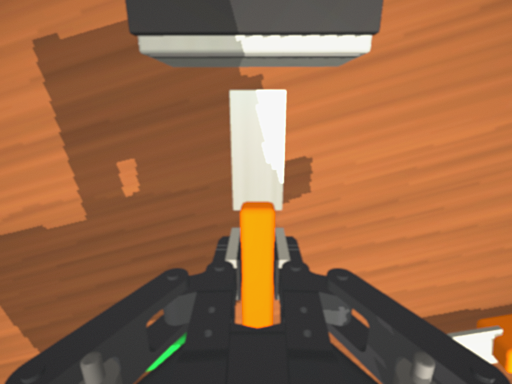

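```bash
python3 - <<'E'
from h import *
c=arm.capture("wrist");s=arm.state();y=s['ee_rot'][2];u=np.array([np.cos(y),np.sin(y)])
im=c['image'];print([int(v) for v in im[20:75,200].mean(1)])
for p,z in (((200,53.5),.05),((200,35),.065),((258,90),.0566)):
    print(p,(onz(c,p,z)[:2]-s['ee_pos'][:2])@u)
E
```

```text
[63, 63, 60, 64, 63, 64, 63, 62, 63, 64, 63, 61, 54, 41, 42, 82, 139, 180, 192, 192, 192, 191, 192, 191, 191, 192, 192, 192, 192, 189, 178, 164, 149, 132, 121, 115, 99, 74, 71, 87, 93, 92, 93, 93, 92, 92, 92, 92, 91, 87, 88, 89, 87, 89, 89]
(200, 53.5) 0.10211944106612263
(200, 35) 0.10662106781021811
(258, 90) 0.08552665878572091
```

```bash
python3 -m handwheel '[[1,0.77,-0.21,0,0],[1,0.77,-0.21,0,0],[1,0.77,-0.21,0,0],[1,0.77,-0.21,0,0],[1,0.77,-0.21,0,0],[1,0,0,0,0],[1,0,0,0,0]]'
python3 - <<'E'
from h import *
s=arm.state();print(s['ee_pos'],np.degrees(s['ee_rot']),s['t'],s['contact_force'])
for n in ('side','wrist'):
    c=arm.capture(n);cv2.imwrite('pics/p2%s.png'%n,c['image'])
    if n=='side': cv2.imwrite('pics/p2sz.png',cv2.resize(c['image'][140:240,210:370],None,fx=5,fy=5,interpolation=cv2.INTER_CUBIC))
E
```

```text
t: 6.68
ee_pos: [0.5165, 0.0148, 0.0462]
ee_rot: [-3.142, -0.0, -0.273]
contact_force: [0.5, 0.7, -1.0]
opening: 0.195
[0.51653695 0.01483096 0.04618089] [-1.79994875e+02 -1.03645141e-02 -1.56631407e+01] 6.6833 [ 0.53304146  0.66307092 -1.03746891]
```

View pics/p2sz.png

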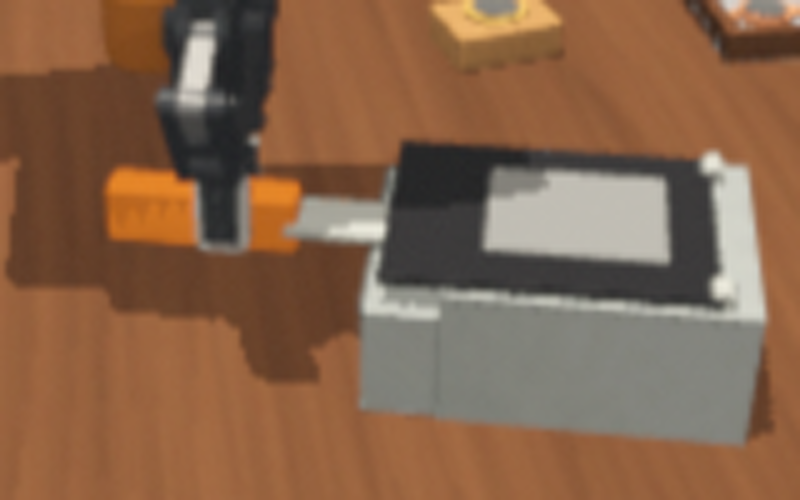

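```bash
python3 - <<'E'
import numpy as np
px,pz=-110.5,-6.8
for i in range(1,20):
    t=.1*i
    x=-110.5*np.cos(t)-3.5*np.sin(t);z=110.5*np.sin(t)-3.5*np.cos(t)
    d=(x-px)/10;print(round(t,1),"[1,%.2f,%.2f,%.2f,0],"%(d*.963,-d*.27,(z-pz)/10));px,pz=x,z
E
```

```text
0.1 [1,0.02,-0.01,1.43,0],
0.2 [1,0.13,-0.04,1.10,0],
0.3 [1,0.23,-0.06,1.08,0],
0.4 [1,0.33,-0.09,1.05,0],
0.5 [1,0.43,-0.12,1.01,0],
0.6 [1,0.53,-0.15,0.96,0],
0.7 [1,0.62,-0.17,0.90,0],
0.8 [1,0.70,-0.20,0.83,0],
0.9 [1,0.78,-0.22,0.76,0],
1.0 [1,0.85,-0.24,0.67,0],
1.1 [1,0.91,-0.25,0.58,0],
1.2 [1,0.96,-0.27,0.48,0],
1.3 [1,1.00,-0.28,0.38,0],
1.4 [1,1.03,-0.29,0.28,0],
1.5 [1,1.05,-0.29,0.17,0],
1.6 [1,1.06,-0.30,0.06,0],
1.7 [1,1.06,-0.30,-0.05,0],
1.8 [1,1.05,-0.30,-0.16,0],
1.9 [1,1.03,-0.29,-0.27,0],
```

```bash
python3 -m handwheel '[[1,0,0,0.7,0],[1,0,0,0.7,0],[1,0.1,0,1.1,0],[1,0.2,-0.1,1.1,0],[1,0.3,-0.1,1.05,0],[1,0.4,-0.1,1,0],[1,0,0,0,0],[1,0,0,0,0]]'
python3 - <<'E'
from h import *
s=arm.state();print(s['ee_pos'],np.degrees(s['ee_rot']),s['t'],s['contact_force'],s['opening'])
c=arm.capture('side');cv2.imwrite('pics/p3sz.png',cv2.resize(c['image'][100:240,190:370],None,fx=4,fy=4,interpolation=cv2.INTER_CUBIC))
E
```

```text
t: 7.45
ee_pos: [0.5262, 0.0121, 0.1038]
ee_rot: [-3.141, -0.002, -0.273]
contact_force: [-0.7, 0.1, -1.5]
opening: 0.192
[0.52621753 0.01211758 0.10380227] [-1.79970996e+02 -1.14127163e-01 -1.56347726e+01] 7.45 [-0.74387858  0.10288449 -1.52060617] 0.19203067348644692
```

View pics/p3sz.png

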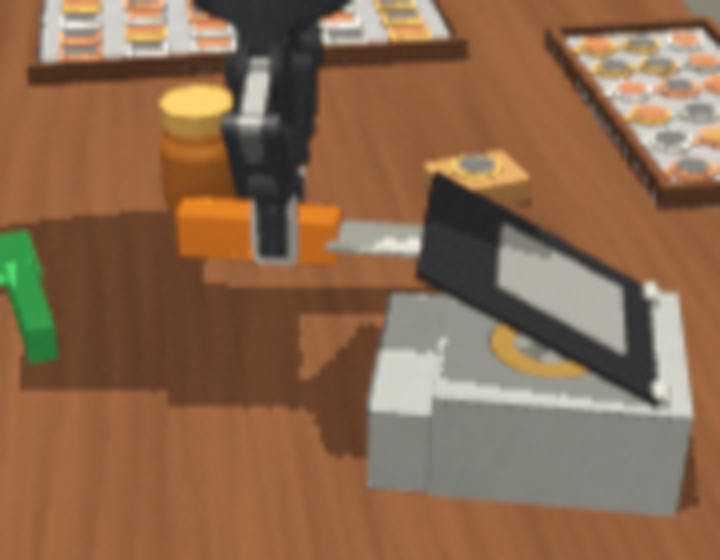

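The cover is up on the blade at about 0.5 rad, with the brass sleeve showing below. Continuing along the arc.

```bash
python3 -m handwheel '[[1,0.5,-0.15,0.96,0],[1,0.6,-0.17,0.9,0],[1,0.7,-0.2,0.83,0],[1,0.8,-0.22,0.76,0],[1,0.85,-0.24,0.67,0],[1,0.9,-0.25,0.58,0],[1,0.96,-0.27,0.48,0],[1,1,-0.28,0.38,0],[1,1.03,-0.29,0.28,0],[1,1.05,-0.29,0.17,0],[1,1.06,-0.3,0.06,0],[1,1.06,-0.3,0,0],[1,1.05,-0.3,0,0],[1,1.03,-0.3,0,0],[1,1,-0.28,0,0],[1,0,0,0,0],[1,0,0,0,0],[1,0,0,0,0]]'
python3 - <<'E'
from h import *
s=arm.state();print(s['ee_pos'],np.degrees(s['ee_rot']),s['t'],s['contact_force'],s['opening'])
c=arm.capture('side');cv2.imwrite('pics/p4sz.png',cv2.resize(c['image'][60:240,190:410],None,fx=3,fy=3,interpolation=cv2.INTER_CUBIC))
E
```

```text
t: 9.0
ee_pos: [0.6611, -0.0263, 0.1632]
ee_rot: [3.141, 0.001, -0.273]
contact_force: [-0.2, -0.0, -0.6]
opening: 0.195
[ 0.66113725 -0.02626434  0.16315762] [ 1.79993532e+02  7.33246548e-02 -1.56425656e+01] 9.0 [-0.24448606 -0.02436662 -0.58815713] 0.19513528253393705
```

View pics/p4sz.png

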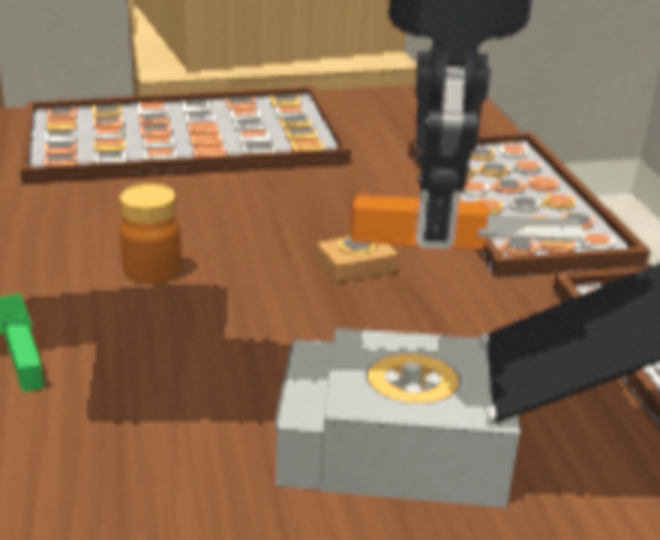

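```bash
python3 -m handwheel '[[1,-4,1,0,0],[1,-4,1,0,0],[1,-4,1,0,0],[1,-4,1,0,0],[1,-4,1,0,0],[1,0,0,-3.5,0],[1,0,0,-3.5,0],[1,0,0,-3.5,0],[1,0,0,-3,0],[1,0,0,-1,0],[1,0,0,-0.5,0],[1,0,0,-0.4,0],[1,0,0,0,0],[1,0,0,0,0]]'
```

```text
t: 10.22
ee_pos: [0.4625, 0.0236, 0.0103]
ee_rot: [-3.141, -0.002, -0.273]
contact_force: [-0.8, 1.3, 0.3]
opening: 0.193
```

```bash
python3 -m handwheel '[[1,0,0,-0.3,0],[1,0,0,-0.3,0],[1,0,0,0,0],[1,0,0,0,0]]'
```

```text
t: 10.55
ee_pos: [0.4619, 0.0236, 0.0037]
ee_rot: [-3.141, -0.001, -0.273]
contact_force: [-0.2, 0.2, 0.4]
opening: 0.194
```

```bash
python3 -m handwheel '[[0.4,0,0,0,0],[0,0,0,0,0],[-0.3,0,0,0,0],[-0.3,0,0,0,0],[-0.3,0,0,0,0],[-0.3,0,0,0,0],[-0.3,0,0,1,0],[-0.3,0,0,2,0],[-0.3,0,0,4,0],[-0.3,0,0,4,0],[-1,1,0,4,0],[-1,3,-1,3,0],[-1,3.5,-1,1,0],[-1,3.5,-1,0,0],[-1,0,0,0,0],[-1,0,0,0,0]]'
python3 - <<'E'
from h import *
s=arm.state();print(s['ee_pos'],np.degrees(s['ee_rot']),s['t'],s['contact_force'],s['opening'])
for n in ('side','top','wrist'):
    c=arm.capture(n);cv2.imwrite('pics/p5%s.png'%n,c['image'])
E
```

```text
t: 11.88
ee_pos: [0.572, -0.0065, 0.192]
ee_rot: [-3.141, -0.001, -0.274]
contact_force: [-1.5, 0.2, -0.0]
opening: 1.002
[ 0.5719984  -0.00648783  0.19197402] [-1.79992630e+02 -3.62049015e-02 -1.56872742e+01] 11.8833 [-1.50145491  0.19215519 -0.02468617] 1.0024938154394987
```

View pics/p5wrist.png

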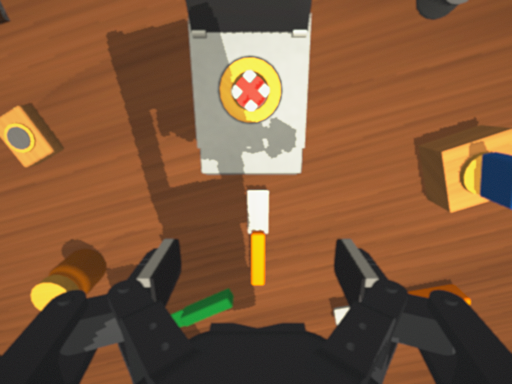

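View pics/p5side.png

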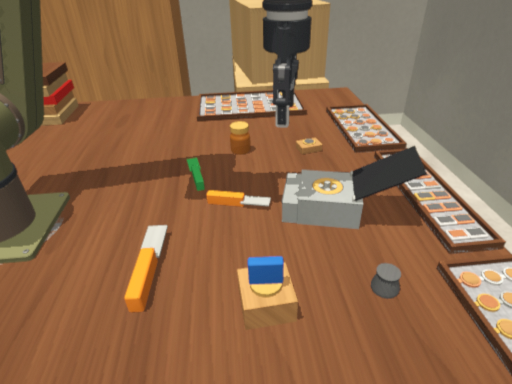

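```bash
python3 - <<'E'
from h import *
c=arm.capture('wrist');im=c['image'];cv2.imwrite('pics/sl.png',cv2.resize(im[50:130,205:295],None,fx=7,fy=7,interpolation=cv2.INTER_CUBIC))
H,S,V=cv2.split(cv2.cvtColor(im,cv2.COLOR_BGR2HSV))
r=np.zeros_like(H);r[50:130,210:295]=1
m=(r>0)&(H>15)&(H<35)&(S>130)
b=max(blobs(m),key=lambda t:t[1][4]);h=cv2.convexHull(np.argwhere(b[2])[:,::-1].astype(np.int32))
e=cv2.fitEllipse(h);print(e,"sleeve",onz(c,e[0],.06)); d=e[0]
print("diam",np.linalg.norm(onz(c,(d[0]-e[1][0]/2,d[1]),.06)-onz(c,(d[0]+e[1][0]/2,d[1]),.06)))
t=arm.capture('top');it=t['image'];cv2.imwrite('pics/slt.png',cv2.resize(it[90:190,225:315],None,fx=6,fy=6,interpolation=cv2.INTER_CUBIC))
E
```

```text
((249.8956756591797, 89.03569030761719), (61.5876350402832, 65.60225677490234), 174.16505432128906) sleeve [ 0.6594061  -0.02359176  0.06      ]
diam 0.05955393038714383
```

View pics/sl.png

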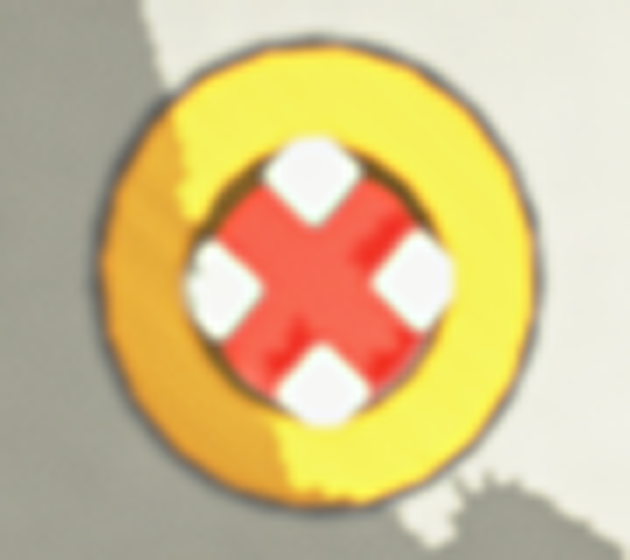

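View pics/slt.png

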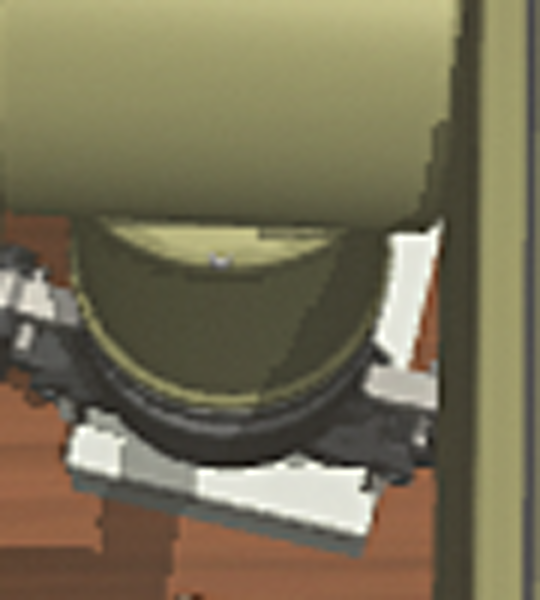

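```bash
python3 - <<'E'
from h import *
c=arm.capture('wrist');im=c['image']
H,S,V=cv2.split(cv2.cvtColor(im,cv2.COLOR_BGR2HSV))
r=np.zeros(H.shape,np.uint8);cv2.circle(r,(250,90),20,1,-1)
bl=[x[0] for x in blobs((r>0)&(S<60)&(V>180),15)]
P=[onz(c,p,.06)[:2] for p in bl];print(np.round(bl,1).tolist(),np.mean(P,0))
for i in range(len(P)):
    for j in range(i):
        d=P[i]-P[j];print(i,j,np.linalg.norm(d),(np.degrees(np.arctan2(d[1],d[0]))+45)%90)
E
```

```text
[[249.4, 75.2], [236.1, 91.3], [264.5, 90.0], [251.0, 105.3]] [ 0.65834555 -0.02342247]
1 0 0.019414197218571308 77.1255156600921
2 0 0.019634995961993917 77.08480996116296
2 1 0.027602580993295857 31.780964256416368
3 0 0.027389884955323563 32.15610453434081
3 1 0.019377994254704857 77.29395124564377
3 2 0.019344989362296314 76.36407505414121
```

```bash
python3 -m handwheel '[[-1,-0.95,-3.45,0,1.6],[-1,-0.95,-3.45,0,1.6],[-1,-0.95,-3.45,0,1.6],[-1,-0.95,-3.45,0,1.6],[-1,-0.95,-3.45,0,1.6],[-1,-0.95,-3.45,0,1.6],[-1,-0.95,-3.45,0,1.6],[-1,0,0,-2,0],[-1,0,0,0,0],[-1,0,0,0,0]]'
python3 - <<'E'
from h import *
s=arm.state();print(s['ee_pos'],np.degrees(s['ee_rot']),s['t'],s['contact_force'],s['opening'])
c=arm.capture('wrist');cv2.imwrite('pics/p6.png',c['image'])
t=arm.capture('side');cv2.imwrite('pics/p6s.png',cv2.resize(t['image'][200:340,200:360],None,fx=4,fy=4,interpolation=cv2.INTER_CUBIC))
E
```

```text
t: 13.02
ee_pos: [0.5022, -0.2465, 0.1713]
ee_rot: [-3.139, 0.003, -0.079]
contact_force: [0.3, 0.5, 0.0]
opening: 0.997
[ 0.50221563 -0.24649619  0.17127612] [-179.87661309    0.18069982   -4.5023437 ] 13.0167 [0.30318178 0.47990022 0.04937031] 0.9974467723653003
```

View pics/p6.png

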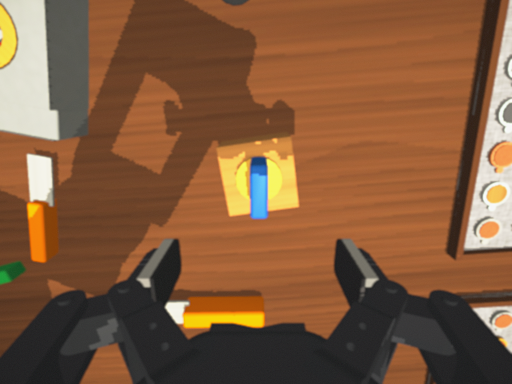

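View pics/p6s.png

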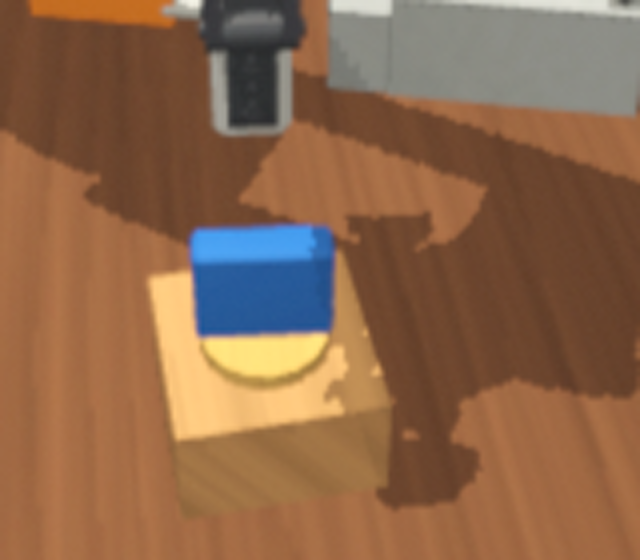

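```bash
python3 - <<'E'
from h import *
c=arm.capture('wrist');im=c['image']
H,S,V=cv2.split(cv2.cvtColor(im,cv2.COLOR_BGR2HSV))
r=np.zeros_like(H);r[140:230,200:310]=1
m=(r>0)&(H>95)&(H<130)&(S>120)
b=max(blobs(m),key=lambda t:t[1][4]);print(b[0],b[1])
for y in range(155,222,6):
    x=np.where(b[2][y])[0];print(y,x.min() if len(x) else 0,x.max() if len(x) else 0,V[y,259])
cv2.imwrite('pics/p6z.png',cv2.resize(im[130:230,205:315],None,fx=6,fy=6,interpolation=cv2.INTER_CUBIC))
E
```

```text
[258.64285714 189.77272727] [251 159  17  61 924]
155 0 0 216
161 253 264 111
167 252 265 151
173 251 266 190
179 251 266 247
185 251 266 247
191 251 266 247
197 251 266 247
203 252 266 247
209 252 266 247
215 251 267 246
221 0 0 165
```

View pics/p6z.png

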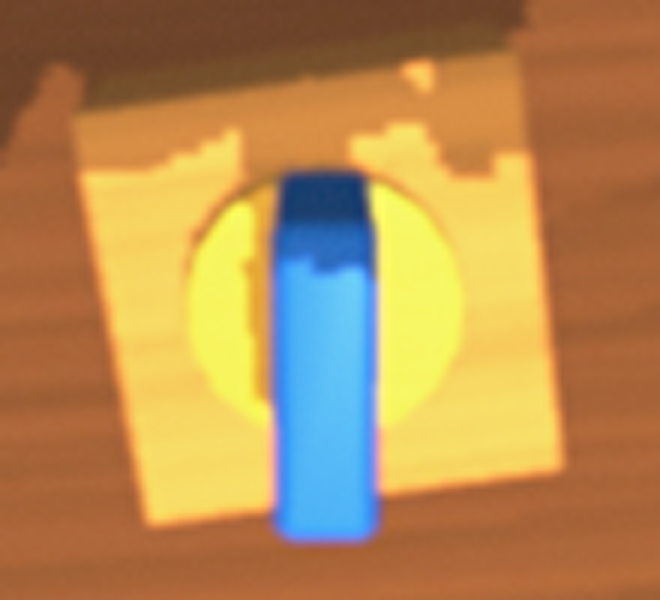

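```bash
python3 - <<'E'
from h import *
c=arm.capture('wrist');s=arm.state()
a,b=[onz(c,p,.095)[:2] for p in((259,166.9),(259.3,219.9))]
print(a,b,(a+b)/2,np.linalg.norm(a-b),np.degrees(np.arctan2(*(a-b)[::-1])),s['ee_pos'])
E
```

```text
[ 0.53230995 -0.24991119] [ 0.48319184 -0.24655773] [ 0.5077509  -0.24823446] 0.049232458938962075 -3.9057209926314083 [ 0.50447538 -0.24635264  0.17295453]
```

```bash
python3 -m handwheel '[[-1,0.2,-0.2,-3,0.4],[-1,0,0,-3,0],[-1,0,0,-3,0],[-1,0,0,-1.5,0],[-1,0,0,-0.7,0],[-1,0,0,0,0],[-1,0,0,0,0],[-1,0,0,0,0]]' 80
python3 -c "
from h import *
s=arm.state();print(s['ee_pos'],np.degrees(s['ee_rot']),s['contact_force'])
t=arm.capture('side');cv2.imwrite('pics/p7s.png',cv2.resize(t['image'][200:340,200:360],None,fx=4,fy=4,interpolation=cv2.INTER_CUBIC))"
```

```text
t: 13.88
ee_pos: [0.5073, -0.2498, 0.0617]
ee_rot: [3.14, -0.003, -0.07]
contact_force: [-0.2, 0.1, 0.6]
opening: 1.001
[ 0.50729918 -0.2498008   0.06172021] [ 1.79921868e+02 -1.61135979e-01 -4.00400365e+00] [-0.17034816  0.1224019   0.61483016]
```

View pics/p7s.png

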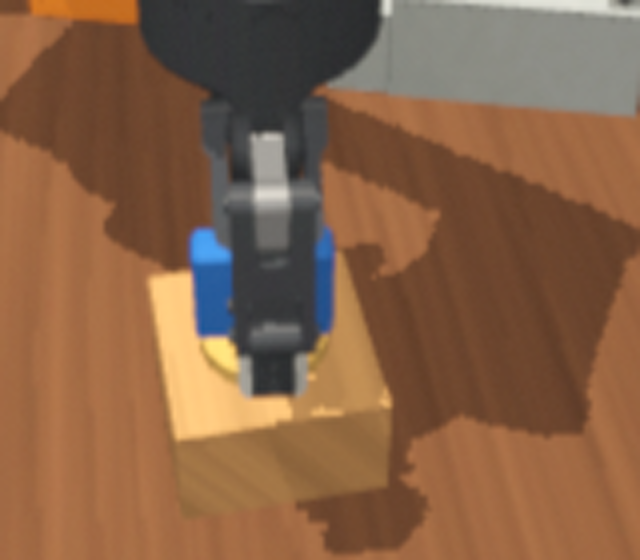

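```bash
python3 -m handwheel '[[1,0,0,0,0],[1,0,0,0,0],[1,0,0,0,0],[1,0,0,0,0],[1,0,0,0,0],[1,0,0,0,0],[1,0,0,0,0],[1,0,0,0.5,0],[1,0,0,1,0],[1,0,0,2,0],[1,0,0,2,0],[1,0,0,2,0],[1,0,0,2,0],[1,0,0,0,0],[1,0,0,0,0]]' 80
python3 -c "
from h import *
s=arm.state();print(s['ee_pos'],np.degrees(s['ee_rot']),s['contact_force'])
t=arm.capture('side');cv2.imwrite('pics/p8s.png',cv2.resize(t['image'][160:340,180:380],None,fx=3,fy=3,interpolation=cv2.INTER_CUBIC))
cv2.imwrite('pics/p8w.png',arm.capture('wrist')['image'])"
```

```text
t: 15.18
ee_pos: [0.5067, -0.2499, 0.1568]
ee_rot: [3.14, -0.003, -0.071]
contact_force: [-0.1, -0.1, -1.7]
opening: 0.18
[ 0.50671954 -0.24992234  0.15681136] [179.90827897  -0.1834251   -4.04082523] [-0.13695323 -0.13439549 -1.72837652]
```

View pics/p8s.png

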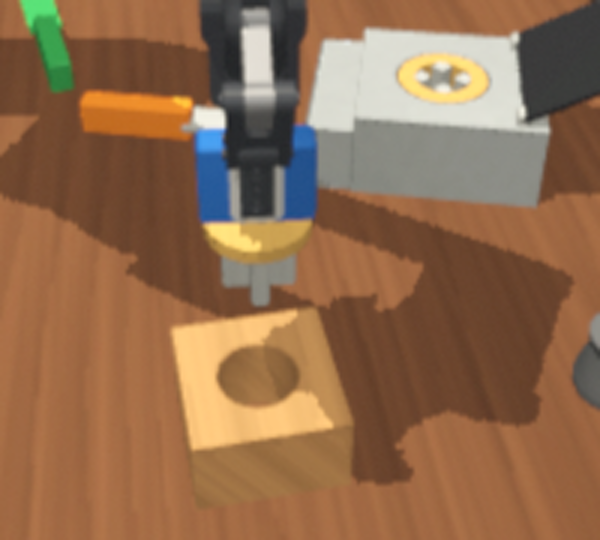

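View pics/p8w.png

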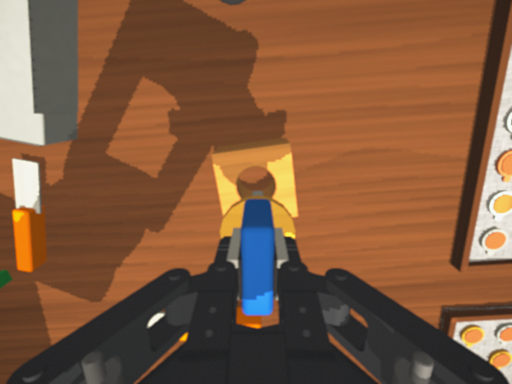

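```bash
python3 - <<'E'
from h import *
c=arm.capture('wrist');im=c['image'];s=arm.state()
cv2.imwrite('pics/p8z.png',cv2.resize(im[180:330,210:310],None,fx=4,fy=4,interpolation=cv2.INTER_CUBIC))
H,S,V=cv2.split(cv2.cvtColor(im,cv2.COLOR_BGR2HSV))
print([(y,int(H[y,258]),int(V[y,258])) for y in list(range(194,232,2))+list(range(296,322,2))])
E
```

```text
[(194, 18, 118), (196, 18, 141), (198, 12, 125), (200, 109, 112), (202, 107, 112), (204, 106, 112), (206, 107, 112), (208, 107, 112), (210, 107, 112), (212, 107, 113), (214, 107, 114), (216, 107, 115), (218, 107, 114), (220, 106, 112), (222, 107, 113), (224, 107, 116), (226, 107, 131), (228, 107, 161), (230, 107, 179), (296, 104, 247), (298, 104, 245), (300, 103, 246), (302, 103, 245), (304, 103, 245), (306, 103, 245), (308, 103, 245), (310, 103, 245), (312, 103, 246), (314, 111, 236), (316, 6, 168), (318, 13, 173), (320, 13, 174)]
```

View pics/p8z.png

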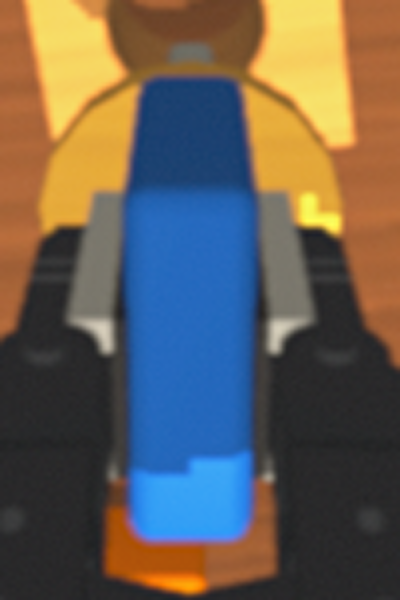

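```bash
python3 - <<'E'
from h import *
c=arm.capture('wrist');s=arm.state();y=s['ee_rot'][2];u=np.array([np.cos(y),np.sin(y)]);v=np.array([-u[1],u[0]])
for z in(.186,.190,.192):
    a,b=[onz(c,p,z)[:2] for p in((258,227),(257.5,315.2))]
    m=(a+b)/2-s['ee_pos'][:2];print(z,np.linalg.norm(a-b),"along",m@u,"lat",m@v)
    l,r=[onz(c,p,z)[:2] for p in((242,240),(274.3,240))];print(np.linalg.norm(l-r))
p=onz(c,(257.5,198.5),.148)[:2]-s['ee_pos'][:2];print("collar/handle foot",p@u,p@v)
E
```

```text
0.186 0.05057525997221488 along 5.99424799903469e-05 lat -0.00023133546654556758
0.01515726257562783
0.19 0.048755522190704295 along 0.002925230136045548 lat -0.00022452482415646243
0.014611892301934729
0.192 0.047845653299949 along 0.004357873964073202 lat -0.00022111950296187824
0.014339207165088165
collar/handle foot 0.025533267709096853 -0.0001118136236446854
```

```bash
python3 -m handwheel '[[1,1.9,2.8,0,4.5],[1,1.9,2.8,0,4.5],[1,1.9,2.8,0,4.5],[1,1.9,2.8,0,4.5],[1,1.9,2.8,0,4.5],[1,1.9,2.8,0,4.5],[1,1.9,2.8,0,4.5],[1,1.8,3,0,4.5],[1,0,0,-1,0],[1,0,0,-1,0],[1,0,0,0,0],[1,0,0,0,0]]' 80
python3 -c "
from h import *
s=arm.state();print(s['ee_pos'],np.degrees(s['ee_rot']),s['contact_force'])
t=arm.capture('side');cv2.imwrite('pics/p9s.png',cv2.resize(t['image'][100:250,250:400],None,fx=5,fy=5,interpolation=cv2.INTER_CUBIC))
cv2.imwrite('pics/p9w.png',arm.capture('wrist')['image'])"
```

```text
t: 16.38
ee_pos: [0.6547, -0.0241, 0.133]
ee_rot: [-3.139, 0.004, 0.557]
contact_force: [0.1, 0.1, -0.8]
opening: 0.175
[ 0.65467002 -0.0241192   0.13299093] [-179.84280017    0.25015045   31.8971779 ] [ 0.06438485  0.09610001 -0.84352607]
```

View pics/p9s.png

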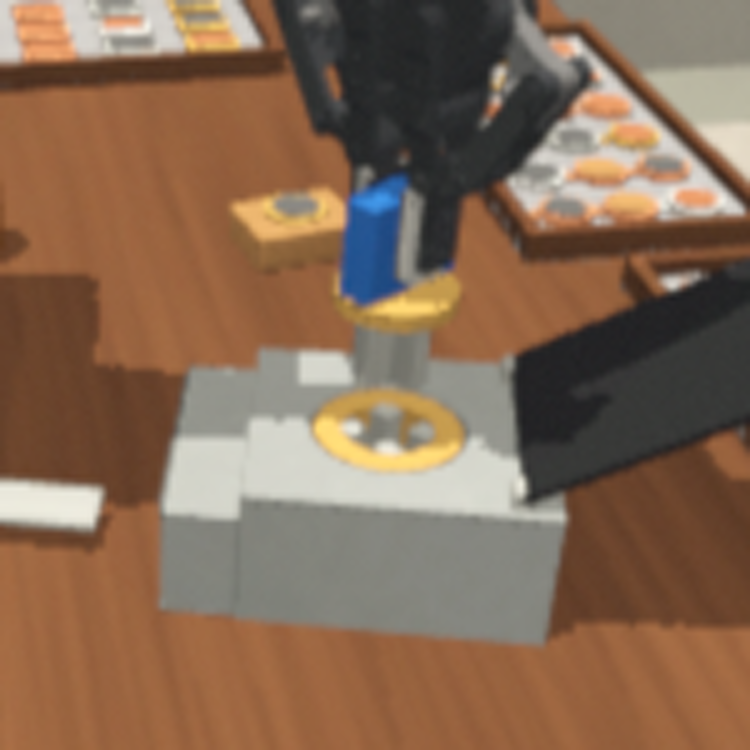

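View pics/p9w.png

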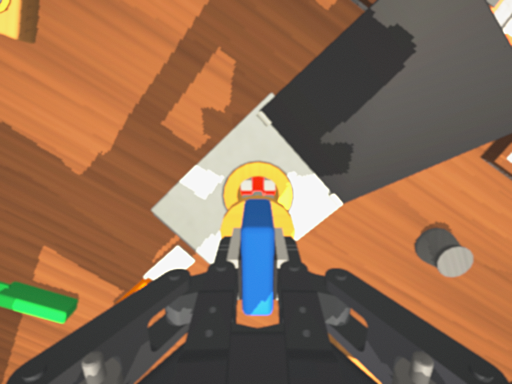

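```bash
python3 - <<'E'
from h import *
s=arm.state();print(s['ee_pos'],np.degrees(s['ee_rot'][2]),s['t'])
S=arm.capture('side');im=S['image'];H,Sa,V=cv2.split(cv2.cvtColor(im,cv2.COLOR_BGR2HSV))
r=np.zeros_like(H);r[170:200,308:348]=1
m=(r>0)&(H>15)&(H<30)&(Sa>110)&(V>120)
for b in blobs(m,60):
    h=cv2.convexHull(np.argwhere(b[2])[:,::-1].astype(np.int32));e=cv2.fitEllipse(h)
    print("side ring",b[1],e,onz(S,e[0],.06)); 
r=np.zeros_like(H);r[148:168,312:345]=1
m=(r>0)&(H>15)&(H<30)&(Sa>110)&(V>120)
for b in blobs(m,30):
    xs=np.where(b[2].any(0))[0];ys=np.where(b[2].any(1))[0];print("collar cols",xs.min(),xs.max(),ys.min(),ys.max())
dz=s['ee_pos'][2]-.0487
y=s['ee_rot'][2];d=s['ee_pos'][:2]+.0006*np.array([np.cos(y),np.sin(y)])
print("die est",d,"proj collar",proj(S,[*d,dz+.036]),"stem bot",proj(S,[*d,dz]))
# collar extents predicted
a=np.linspace(0,6.28,200);P=np.array([proj(S,[d[0]+.024*np.cos(t),d[1]+.024*np.sin(t),dz+zz]) for t in a for zz in(.032,.04)])
print("pred collar",P.min(0),P.max(0))
W=arm.capture('wrist');im=W['image'];H,Sa,V=cv2.split(cv2.cvtColor(im,cv2.COLOR_BGR2HSV))
cv2.imwrite('pics/p9z.png',cv2.resize(im[150:260,210:310],None,fx=6,fy=6,interpolation=cv2.INTER_CUBIC))
for P3 in ([.6585,-.0235,.06],[.657,-.0248,.06]): print(proj(W,P3))
E
```

```text
[ 0.65600745 -0.02461295  0.13472819] 31.858465951417706 16.4833
side ring [313 178  30  16 242] ((327.2113952636719, 185.5831298828125), (15.29831600189209, 29.564016342163086), 94.99021911621094) [ 0.65625213 -0.02528742  0.06      ]
collar cols 318 342 154 165
die est [ 0.65651706 -0.02429626] proj collar [329.96799991 158.00587823] stem bot [328.33461798 174.1808089 ]
pred collar [317.06407974 150.24823578] [343.0940636  166.18018512]
[256.88602346 196.42369862]
[257.24375003 198.53856375]
```

View pics/p9z.png

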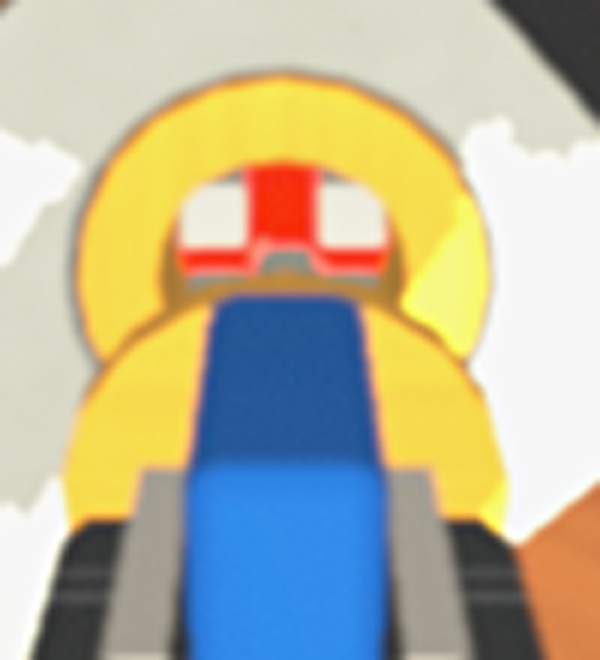

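```bash
python3 - <<'E'
from h import *
from scipy.optimize import least_squares
W=arm.capture('wrist');im=W['image'];s=arm.state();y=s['ee_rot'][2];u=np.array([np.cos(y),np.sin(y)]);v=np.array([-u[1],u[0]])
pts=np.array([(284,74),(200,92),(370,92),(130,140),(440,140),(92,200),(472,195)])
px=(pts+.5)/6-.5+np.array([210,150])
w=np.array([onz(W,p,.06)[:2] for p in px])
f=least_squares(lambda c:np.hypot(*(w-c).T)-.030,[.657,-.024]);print("sleeve wrist now",f.x,f.fun.round(4))
g=least_squares(lambda c:np.hypot(*(w-c[:2]).T)-c[2],[.657,-.024,.03]);print(g.x)
d=f.x-s['ee_pos'][:2];print("sleeve rel TCP along",d@u,"lat",d@v)
# slot edges red at far end
for col in ((247,200),(318,200)):
    p=(np.array(col)+.5)/6-.5+np.array([210,150]);q=onz(W,p,.06)[:2]-s['ee_pos'][:2];print(q@v)
# collar arc
dz=s['ee_pos'][2]-.0487
pts=np.array([(150,325),(105,365),(80,410),(430,325),(465,365),(490,410)])
px=(pts+.5)/6-.5+np.array([210,150]);w=np.array([onz(W,p,dz+.04)[:2] for p in px])
f2=least_squares(lambda c:np.hypot(*(w-c).T)-.024,s['ee_pos'][:2]);d=f2.x-s['ee_pos'][:2];print("collar rel TCP",d@u,d@v,f2.fun.round(4))
E
```

```text
sleeve wrist now [ 0.65921146 -0.02322158] [ 0.0001 -0.0001  0.     -0.      0.0002 -0.0001 -0.0003]
[ 0.65956168 -0.02300012  0.02967457]
sleeve rel TCP along 0.002629524174748033 lat -0.00017506356486606672
0.005116455522315629
-0.00505259699580458
collar rel TCP 0.001293129903913869 -0.00039980249514594355 [ 0.      0.     -0.0003  0.0005 -0.0001 -0.0005]
```

```bash
python3 -m handwheel '[[1,0.07,0.04,-1,0],[1,0,0,-0.9,0],[1,0,0,0,0],[1,0,0,0,0],[1,0,0,0,0],[1,0,0,0,0],[1,0,0,0,0],[1,0,0,0,0]]'
cat > chk.py <<'E'
from h import *
import sys
s=arm.state();print(s['ee_pos'],np.degrees(s['ee_rot']),s['t'],s['contact_force'])
S=arm.capture('side');W=arm.capture('wrist');n=sys.argv[1]
y=s['ee_rot'][2];d=s['ee_pos'][:2]+.0006*np.array([np.cos(y),np.sin(y)])
print("die axis at rim: side px",proj(S,[*d,.06]),"die xy",d)
cv2.imwrite(f'pics/{n}s.png',cv2.resize(S['image'][145:215,285:375],None,fx=8,fy=8,interpolation=cv2.INTER_CUBIC))
cv2.imwrite(f'pics/{n}w.png',cv2.resize(W['image'][150:260,210:310],None,fx=5,fy=5,interpolation=cv2.INTER_CUBIC))
E
python3 chk.py q1
```

```text
t: 17.3
ee_pos: [0.6578, -0.023, 0.1165]
ee_rot: [3.141, -0.0, 0.558]
contact_force: [0.1, -0.3, -0.4]
opening: 0.174
[ 0.65783004 -0.02298074  0.11648878] [ 1.79979438e+02 -2.83368590e-02  3.19652683e+01] 17.3 [ 0.12209623 -0.32425475 -0.43713552]
die axis at rim: side px [327.88935468 184.79274176] die xy [ 0.65833906 -0.0226631 ]
```

View pics/q1s.png

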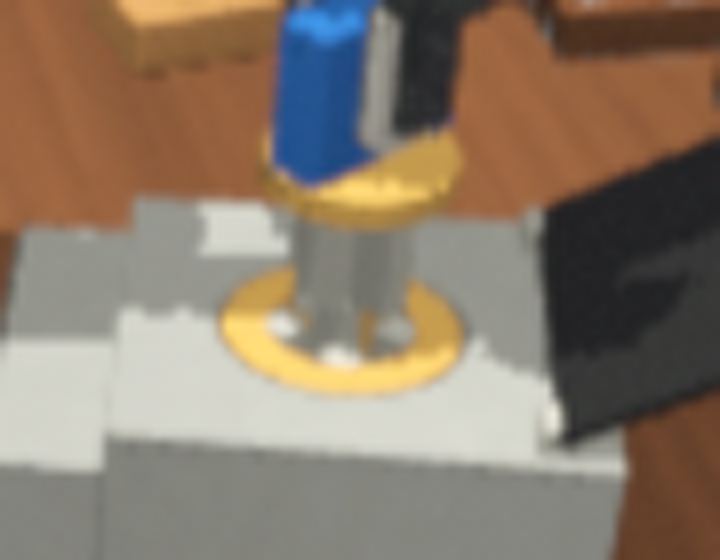

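View pics/q1w.png

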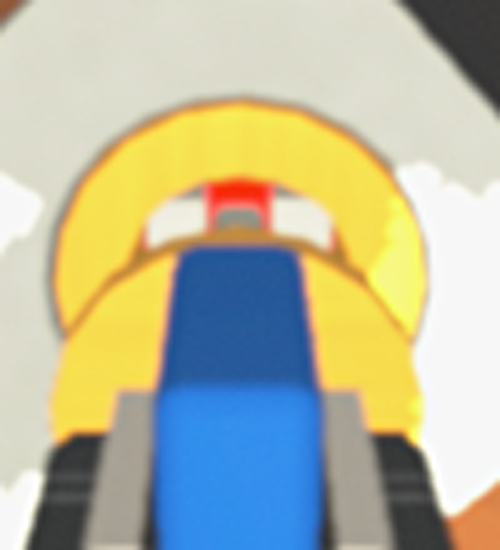

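```bash
python3 - <<'E'
from h import *
W=arm.capture('wrist');s=arm.state();y=s['ee_rot'][2];u=np.array([np.cos(y),np.sin(y)])
im=W['image'];print(im[180:206,258].tolist())
dz=s['ee_pos'][2]-.0487;print("stem z",dz)
f=lambda r,z:(onz(W,(258,r),z)[:2]-s['ee_pos'][:2])@u
for r in(190.5,191,191.5,192):print(r,"stem axis along",[f(r,dz+k)-.0165 for k in(-.001,0,.001)])
for r in(185.5,186,186.5):print(r,"slot axis along",f(r,.06)-.018)
E
```

```text
[[80, 225, 247], [82, 226, 247], [79, 224, 247], [81, 224, 247], [74, 207, 247], [56, 152, 247], [28, 85, 247], [6, 45, 247], [10, 42, 247], [36, 54, 248], [84, 96, 252], [123, 135, 231], [136, 148, 155], [135, 149, 147], [122, 146, 159], [93, 142, 180], [63, 140, 191], [63, 139, 192], [100, 128, 171], [139, 102, 111], [152, 88, 50], [152, 87, 35], [151, 88, 35], [151, 87, 37], [151, 88, 37], [153, 89, 40]]
stem z 0.0676952468264509
190.5 stem axis along [np.float64(-0.0002717341054127749), np.float64(5.497540786237806e-05), np.float64(0.00038168492113763164)]
191 stem axis along [np.float64(-0.0006743031552095338), np.float64(-0.0003455082807575782), np.float64(-1.6713406305615686e-05)]
191.5 stem axis along [np.float64(-0.001077361906495048), np.float64(-0.0007464791341475832), np.float64(-0.0004155963618000212)]
192 stem axis along [np.float64(-0.0014809112533525244), np.float64(-0.001147938041759172), np.float64(-0.000814964830165809)]
185.5 slot axis along 0.00017850986175374853
186 slot axis along -0.00023300473055171134
186.5 slot axis along -0.0006450168798269561
```

```bash
python3 -m handwheel '[[1,0,0,-0.4,0],[1,0,0,-0.4,0],[1,0,0,-0.3,0],[1,0,0,-0.3,0],[1,0,0,0,0],[1,0,0,0,0],[1,0,0,0,0]]'
python3 chk.py q2
```

```text
t: 18.03
ee_pos: [0.6576, -0.023, 0.1021]
ee_rot: [-3.142, 0.0, 0.558]
contact_force: [0.2, -0.0, -0.5]
opening: 0.176
[ 0.65762832 -0.02300883  0.10210536] [-1.79996820e+02  1.15249390e-03  3.19583011e+01] 18.0333 [ 0.24787569 -0.02982709 -0.51863473]
die axis at rim: side px [327.79437936 184.80794788] die xy [ 0.65813738 -0.02269125]
```

```bash
python3 -m handwheel '[[1,0,0,-0.5,0],[1,0,0,-0.5,0],[1,0,0,-0.5,0],[1,0,0,-0.4,0],[1,0,0,0,0],[1,0,0,0,0],[1,0,0,0,0]]' 100
python3 chk.py q3
```

```text
t: 18.72
ee_pos: [0.6575, -0.023, 0.0835]
ee_rot: [-3.141, 0.0, 0.558]
contact_force: [-0.9, 0.6, 3.5]
opening: 0.171
[ 0.65750789 -0.02296615  0.0835187 ] [-1.79994214e+02  1.99151557e-03  3.19604474e+01] 18.7167 [-0.85033672  0.55622536  3.52366327]
die axis at rim: side px [327.72983676 184.80094469] die xy [ 0.65801694 -0.02264855]
```

View pics/q3s.png

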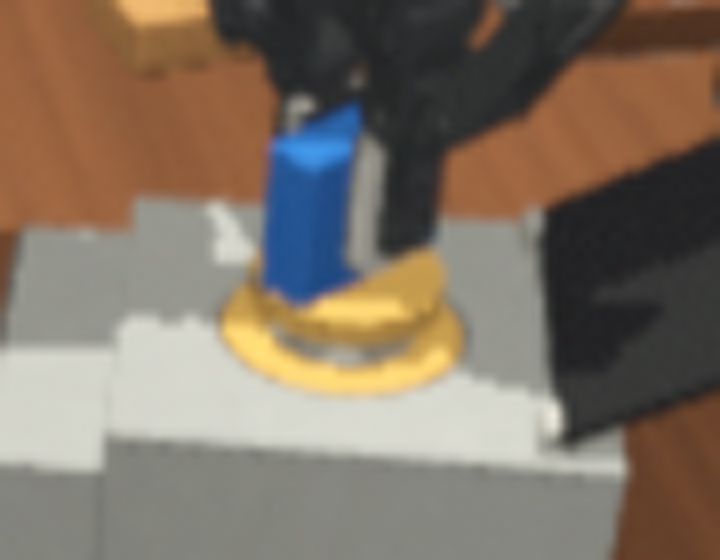

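The stem is meshed and touching the pad (about 4–5 N). The collar is roughly 7 mm above the rim, so I'll press it down.

```bash
python3 -m handwheel '[[1,0,0,-0.2,0],[1,0,0,-0.2,0],[1,0,0,-0.2,0],[1,0,0,-0.1,0],[1,0,0,-0.1,0],[1,0,0,0,0],[1,0,0,0,0],[1,0,0,0,0]]' 100
python3 chk.py q4
```

```text
t: 19.48
ee_pos: [0.6576, -0.023, 0.0756]
ee_rot: [3.141, -0.0, 0.558]
contact_force: [-2.9, 0.2, 6.6]
opening: 0.172
[ 0.65760235 -0.02297027  0.07564045] [ 1.79991927e+02 -1.64477179e-02  3.19606818e+01] 19.4833 [-2.85513547  0.1743192   6.62308305]
die axis at rim: side px [327.77659507 184.79849964] die xy [ 0.6581114  -0.02265267]
```

View pics/q4s.png

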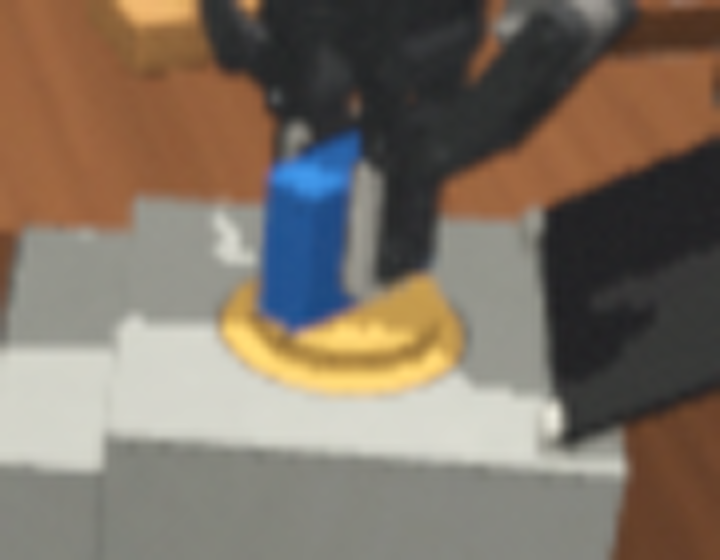

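```bash
python3 -m handwheel '[[1,-0.05,0,-0.1,0],[1,0,0,-0.1,0],[1,0,0,0,0],[1,0,0,0,0],[1,0,0,0,0]]' 100
python3 chk.py q5
```

```text
t: 20.0
ee_pos: [0.6576, -0.023, 0.0755]
ee_rot: [3.14, -0.002, 0.558]
contact_force: [-4.6, 0.8, 16.1]
opening: 0.17
[ 0.65763443 -0.0230027   0.07549947] [ 1.79929834e+02 -1.01931320e-01  3.19599332e+01] 20.0 [-4.56536171  0.81154535 16.09876787]
die axis at rim: side px [327.79655562 184.80605735] die xy [ 0.65814348 -0.02268511]
```

```bash
python3 -m handwheel '[[1,0,0,-0.05,0],[1,0,0,0,0],[1,0,0,0,0],[1,0,0,0,0],[1,0,0,0,0],[1,0,0,0,0],[1,0,0,0,0],[1,0,0,0,0]]' 100
python3 chk.py q6; python3 -c "
from h import *
cv2.imwrite('pics/fin.png',arm.capture('side')['image']);s=arm.state();print(s['contact_force'],s['ee_pos'],s['dq'].round(4))"
```

```text
t: 20.77
ee_pos: [0.6576, -0.023, 0.0755]
ee_rot: [3.14, -0.002, 0.558]
contact_force: [-4.9, 0.4, 17.6]
opening: 0.172
[ 0.65763408 -0.02298155  0.07547167] [ 1.79921077e+02 -1.10435391e-01  3.19632385e+01] 20.7667 [-4.91772242  0.43353978 17.5636413 ]
die axis at rim: side px [327.79359071 184.80034717] die xy [ 0.65814311 -0.02266393]
[-5.00590231  0.51329918 17.4865582 ] [ 0.6576093  -0.02299308  0.07550081] [ 0.0002  0.0004  0.0014 -0.0003 -0.0017  0.0011]
```

View pics/fin.png

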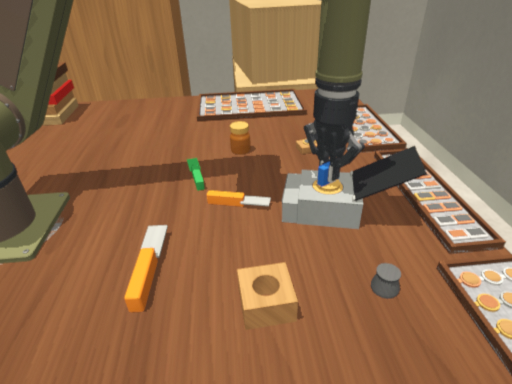

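View pics/q6s.png

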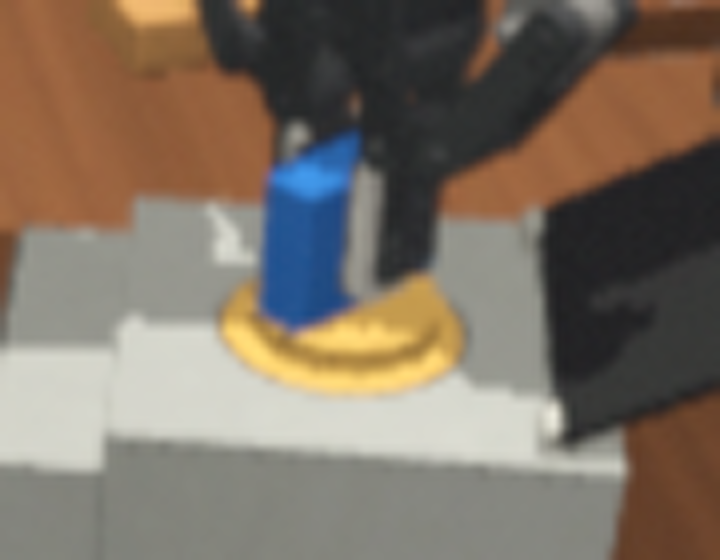

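The final picture shows the die's collar flat on the sleeve rim at (328,185), the cover back, and the opener flat on the table at (238,199). The bystanders have not moved, and the push of about 17 N is steady.

```bash
python3 -c "
from plant import arm
print(arm.hand_in()); s=arm.state();print(s['t'],s['ee_pos'],s['contact_force'])"
```

```text
the job is handed in; nothing more can be done
None
the job is handed in; nothing more can be done
```

I levered the cover up with the small orange opener, swung it right back, and laid the opener flat on the table in front of the press. I then took the die from its stand, turned it to the slots at 32° in the world frame, and slid it home. I handed in at about 20.8 s with the die still gripped (100 N grip setting) and pressed; the hand-in gave no verdict.

**Last checks:**
- **Die seated:** the tool stopped at z = 75.5 mm, about 1 mm below the height I worked out for fully home. A further 2 mm of commanded push raised the force from about 7 N to 16–17 N, so the collar is on the rim. The side view shows it seated.
- **Yaw and tilt:** the tool was at 31.96° and within 0.15° of vertical.
- **Other items:** the cover was still back, the opener was flat and let go, and the jar, loupe and box looked unmoved.

**Disagreements:** the cameras put the bore axis 2–3 mm apart (wrist against side and top views). I relied on a wrist view showing the stem and slot together, and the stem went in without resistance. A steady sideways force of about 5 N along x remained at the end, so the die probably leans lightly on one slot wall.

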